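# Shut the roll-top bin and set the bell timer

### The job

A lidded cake tin is resting in the wooden roll-top bin: roll the bin's curved slatted cover fully shut over it. Then start the bell timer for 25 minutes the way such a timer wants it: wind its pointer clockwise past the top (60 minute) mark, then turn it back down to 25 minutes and let go. Leave the tin and the other things on the counter where they are.

Things in the scene. Friction and masses are not known exactly. Their poses are not given: they have to be found in the camera images.
- bin: Wooden roll-top bin, fixed, 350 mm deep, 320 wide, 214 high. Origin on the counter under the cover's axis; x points from the rounded front (robot side) to the flat back, y left. Back at x = +187 mm; a flat roof, top at z = 214 mm, covers x = 0 to +187. The front is a quarter round of radius 160 about bin_axis; side cheeks 12 mm thick stand at most 6 mm out beyond the cover.
- bin_axis (a point): The axis about which the cover rolls, at the bin's mid-width, 35 mm above the counter; it runs along the bin's y.
- cover (a joint): Angle of the curved slatted cover (outer radius 160 mm, 290 wide) about bin_axis, rad: 0 = fully shut (hard stop), 1.15 = fully open, rolled back under the roof (hard stop); starts at 0.75 to 1.1. The lip on its leading edge stands 0.175 rad + this value above the level line from the axis to the front. Stays where left; the lip moves along its arc with about 3 to 7 N.
- lip (a point): Point in the mid-plane of the cover's lip, mid-width, 182 mm from the axis. The lip is a flat wooden ledge, 6 mm thick, 150 mm long along the bin's y, standing radially out of the shell from radius 160 to 195 mm. Shut, it lies nearly level, 67 mm above the counter; open, it stands nearly upright on top, in front of the roof.
- timer: Round steel bell timer, fixed, 110 mm across (foot 116), face 38 mm above the counter. Origin under its centre. Rim ticks each 5 min, long at 0, 20, 40, 60. 0 lies along its +x (within 35 degrees of straight away from the robot); minutes grow clockwise from above, 4.5 degrees each: 20 at -y, 40 at -x, 60 (top mark, with a black block outside the rim) at +y. No ticks between 60 and 0.
- dial (a joint): Angle of the timer's pointer, rad, clockwise from above from the 0 mark: 0.0785 per minute, 25 min = 1.963, 60 min (top mark) = 4.712; hard stops at 0 and 5.236. Starts at 0 to 0.85. It stays where it is left; friction torque 0.08 N m (some 2.5 N at 34 mm from the axis).
- pointer_tip (a point): Upper outer end of the timer's pointer, 44 mm from the timer's axis, 63 mm above the counter. The pointer is an upright steel fin 8 mm thick from the axis out to here, on one side only, standing on a white dial disc (radius 44 mm, top 41 mm above the counter). A round hub of radius 11 mm, top 66 mm above the counter, stands on the axis. Site x points outwards along the fin.
- lidded_tin: Round lidded aluminium cake tin, 166 mm across, 67 mm high with its knob, standing in the bin on its 20 mm thick floor. Origin at the centre of its underside. Leave alone.
- open_tin: Open round aluminium cake tin, 176 mm across, 50 mm high, origin under its centre. Leave alone.
- bowl: Glass mixing bowl, 180 mm across, 85 mm high, origin under its centre. Leave alone.
- sifter: Stainless sifter, 110 mm across, 100 mm high, with a loop handle out to 105 mm on its +x side and a crank out to 107 mm on its -y side; origin under the cup's centre. Leave alone.
- scraper: Yellow silicone scraper with a wooden handle lying flat, 245 mm long along its x (-120 to +125 mm), 55 mm wide at the blade, 12 mm high. Leave alone.
- jar: Closed glass jar, 72 mm across, 100 mm high, origin under its centre. Leave alone.

How it is judged (in metres and radians):
On the way, in this order (a step that is already met when the one before it is completed fails the run):
1. the bin's cover is rolled fully shut (within 0.05 rad, 9 mm at the lip) (value of joint cover below 0.05 rad), for 0.2 s.
2. the timer's pointer is wound past the top (60 minute) mark (value of joint dial above 4.72 rad), for 0.05 s.
At the end, for the whole second after the job is handed in: The cover is shut within 0.05 rad (9 mm at the lip), and the pointer rests at 25 minutes, within 2 minutes (0.157 rad), let go and still (value of joint cover below 0.05 rad and value of joint dial between 1.806 and 2.12 rad and velocity of joint dial between -0.05 and 0.05 rad/s); the robot touches nothing.
It fails at once if the lidded tin, the open tin, the bowl, the sifter, the scraper or the jar is moved more than 30 mm (distance of any of lidded_tin, bowl, sifter, scraper, open_tin, jar from where it was at the start of the episode above 0.03 m).
It also fails if it takes over 72 s, if anything falls off the work surface, if the arm or the gripper's body presses on something with over 40 N, if the wrist force passes 120 N, or if a joint passes its speed limit or range.

### The arm

A 7-joint arm with a two-finger parallel gripper is mounted at the origin on the work surface. World frame = base frame: x ahead of the robot, y to its left, z up, the work surface at z = 0. Lengths are in mm, angles in rad, forces in N, time in s.
With the tool pointing down it reaches from about 400 to 875 mm from the base axis. Payload 19.3 kg.
Tool frame: the origin (TCP) lies at the very end of the fingers, on their centre line; the grasp point (between the pads) lies 19 mm behind it; z points along the fingers, y is the line along which they close (so a half turn about z gives the same grasp; the last joint's range is limited). The gripper opens to 85 mm and grips with 20 to 120 N. Pads are 22 mm wide; open, the fingers measure 114 mm over their backs; the gripper's body (76 mm by 85 mm) begins 54 mm behind the grasp point. The pads swing forward as they close: fully open they stand 13 mm farther back than shut.
Start: joints at [-1.408, 0.521, -0.036, 1.599, 0.021, 1.021, -0.113], TCP at [144.209, 608.127, 231.291] pointing down, gripper open.
Joint ranges: [-2.91, 2.91], [-0.3, 2.13], [-1.5, 1.42], [0.17, 2.43], [-1.26, 4.41], [0.16, 1.93], [-2.52, 2.52]. Speed limits (rad/s): [1.89, 1.89, 2.39, 2.39, 3.01, 3.01, 3.01].

### API

Orientations are given as a unit quaternion [w, x, y, z].
In Python, from station import arm gives the robot as it stands.
- The arm moves only by the shell command python3 drive.py [OPENING] [FORCE], which reads ROWS from standard input. ROWS is a JSON list of rows, 1 to 5 of them, each written [[dx, dy, dz], [rx, ry, rz]]: dx, dy, dz in m, then a rotation vector rx, ry, rz in rad; each row is the pose to reach, as a shift and turn from the pose commanded when the command began, along the tool's axes at that moment; what a row does not reach only later rows make up. A row lasts 1/12 s, in which the tool goes at most 41.7 mm and 0.125 rad, less where a joint would pass 70% of its speed; a pose out of reach is approached as far as the arm can. OPENING is the finger opening in mm, set as the command begins (- or left out keeps the last). The fingers move at their own pace and stop on an object; FORCE is the grip in N (left out, the last holds). Time passes only in rows, so rows that do not move let the fingers close. It prints the time, the measured TCP pose, the force, the opening and the grip force at its end. Input that does not fit is refused with a message, and nothing moves.
- arm.state(): the state, without advancing time (a new reading comes with each control period).
- arm.read_camera(name): name is "scene" or "top" or "wrist"; returns a dict with "img" (480x640x3 uint8, red, green, blue), "K" (3x3 intrinsics, pixels), "pose" (4x4, takes a point from camera to world coordinates). Camera axes: x right, y up, looking along -z (the intrinsics and any distortion apply to the point x, -y, -z); pixel columns grow to the right and rows downward; lengths in mm; the calibration is good to about 2 mm. The wrist camera is an equidistant fisheye: a pixel r from the principal point sees the ray r / f radians off the axis. A picture is of the moment at which its call begins. There is no depth.
- arm.job_done(): hands the job in; it is judged then, once.
The state is a dict: "clock": time; "joint_positions": joint angles; "qvel": joint speeds; "tau": joint torques, N m; "tool_pos": TCP position; "orientation": TCP orientation; "wrist_force": force on the tool from outside, world axes, zero at the start; "wrist_torque": the same for the moment, N m; "grip_width": finger opening in mm; "gripper_force": force on a finger pad.
Only numpy, scipy, OpenCV 4.12 (cv2) and the standard library are available. Lean on these libraries where they do the work, as an engineer would, in place of code of your own. Each camera call takes 0.05 s, during which the arm holds its last target. There are 200 camera calls.

## Working session

There is one attempt and no reset: what is moved stays moved. The work goes in short steps, Python scripts to look and compute and a shell command to move; the robot and the scene stay as the last step left them, time stands still between calls to the robot, and variables do not carry over. Pictures are saved under pics/ and viewed, at most 10 in all, crops included, and the job is handed in when it is done.

```bash
ls; mkdir -p pics; python3 - <<'E'
from station import arm
import cv2,numpy as np
for n in ["scene","top"]:
    c=arm.read_camera(n); cv2.imwrite(f"pics/{n}0.png",c["img"][:,:,::-1]); print(n,c["K"].tolist(),np.round(c["pose"],3).tolist(),[k for k in c])
s=arm.state(); print(s)
E
```

```text
drive.py
pics
station.py
scene [[582.9604526271708, 0.0, 318.2601221707052], [0.0, 582.9604526271708, 244.25936033537064], [0.0, 0.0, 1.0]] [[-0.979, -0.195, 0.061, 621.612], [0.204, -0.936, 0.285, 262.075], [0.002, 0.292, 0.957, 1269.693], [0.0, 0.0, 0.0, 1.0]] ['img', 'K', 'pose']
top [[441.31575464831474, 0.0, 333.9674884814813], [0.0, 441.31575464831474, 237.2773393253616], [0.0, 0.0, 1.0]] [[0.014, 0.978, -0.209, 324.081], [-1.0, 0.014, -0.003, -103.304], [0.0, 0.209, 0.978, 1129.041], [0.0, 0.0, 0.0, 1.0]] ['img', 'K', 'pose']
{'clock': 0.1, 'joint_positions': array([-1.40821499,  0.52196184, -0.03635078,  1.5999357 ,  0.02121255,
        1.02111212, -0.11280424]), 'qvel': array([ 1.99913000e-03, -1.18710552e-03,  1.63943410e-03, -1.57601209e-03,
       -2.55254265e-03,  7.22054307e-05,  1.17441547e-03]), 'tau': array([ 2.05082622e-03, -9.28490853e+01,  1.98338471e+00, -3.70533371e+01,
        1.81413896e-02,  5.46010924e-03, -7.24524330e-05]), 'tool_pos': array([144.13169565, 607.84476967, 230.78387747]), 'orientation': array([-2.43037808e-05,  1.16122426e-01,  9.93234774e-01, -5.15220908e-04]), 'wrist_force': array([-0.05067857, -0.17234014, -0.78417947]), 'wrist_torque': array([-0.0165498 ,  0.01899012,  0.02156579]), 'gripper_force': 0.0, 'grip_width': 85.26535070283873}
```
View pics/scene0.png

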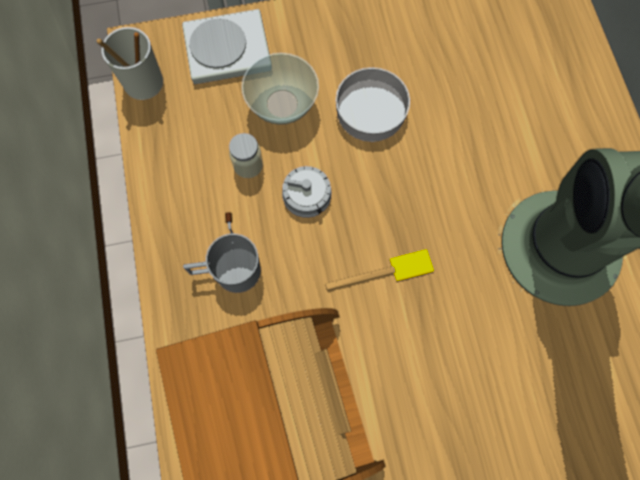

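View pics/top0.png

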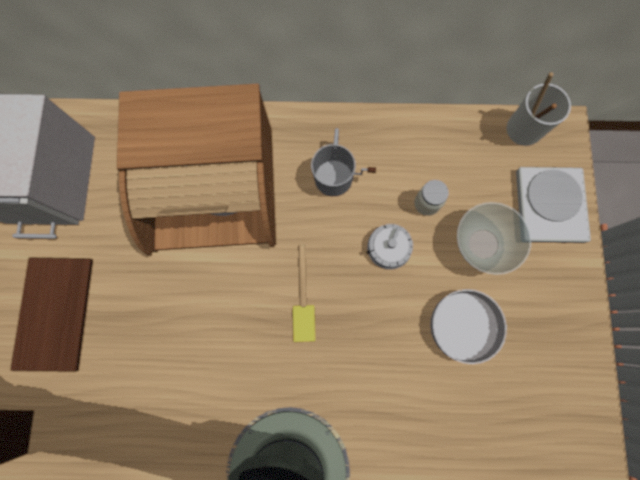

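Scene view: bin at the bottom (roof corners near (158,348), (258,325)), timer at (307,190), scraper at (380,272). Top view: bin roof (118,93)-(260,85)-(262,158)-(118,167), timer at (390,245), sifter at (333,170). Next, a closer montage of the bin and timer.

```bash
cat > h.py <<'E'
import numpy as np,cv2
from station import arm
K={"scene":(582.96,318.26,244.26),"top":(441.316,333.967,237.277)}
P={}
def load(n,c): K[n]=(c["K"][0,0],c["K"][0,2],c["K"][1,2]);P[n]=np.array(c["pose"])
def ray(n,u,v):
    f,cx,cy=K[n];d=np.array([(u-cx)/f,-(v-cy)/f,-1.]);return P[n][:3,3],P[n][:3,:3]@d
def onz(n,u,v,z):
    o,d=ray(n,u,v);return o+d*(z-o[2])/d[2]
def tri(a,b):
    (o1,d1),(o2,d2)=ray(*a),ray(*b);d1=d1/np.linalg.norm(d1);d2=d2/np.linalg.norm(d2)
    t=np.linalg.lstsq(np.c_[d1,-d2],o2-o1,rcond=None)[0];p,q=o1+d1*t[0],o2+d2*t[1];return (p+q)/2,np.linalg.norm(p-q)
def proj(n,p):
    f,cx,cy=K[n];q=P[n][:3,:3].T@(np.asarray(p,float)-P[n][:3,3]);return np.array([cx+f*q[0]/-q[2],cy+f*q[1]/q[2]])
E
python3 - <<'E'
import cv2,numpy as np
from h import *
im={}
for n in["scene","top"]:
    c=arm.read_camera(n);load(n,c);im[n]=c["img"][:,:,::-1].copy()
np.savez("poses.npz",**P)
def crop(n,x,y,w,h,W,H): 
    g=cv2.resize(im[n][y:y+h,x:x+w],(W,H),interpolation=cv2.INTER_CUBIC); return g
m=np.zeros((600,800,3),np.uint8)
m[:300,:480]=crop("top",110,80,176,110*1,480,300)
m[:300,:480]=crop("top",110,150,176,110,480,300)
m[300:,:480]=crop("scene",150,300,240,150,480,300)
m[:300,480:780]=crop("top",360,215,60,60,300,300)
m[300:,480:780]=crop("scene",277,160,60,60,300,300)
cv2.imwrite("pics/m1.png",m)
for p in[(118,93),(260,85),(262,158),(118,167)]: print(onz("top",*p,214))
for p in[(158,348),(258,325)]: print("s",onz("scene",*p,214))
E
```

```text
[848.87242927 395.93573617 214.        ]
[873.58590787  73.35540996 214.        ]
[696.07477657  60.24046429 214.        ]
[670.61777947 375.18837681 214.        ]
s [875.61867127  79.3189558  214.        ]
s [692.68698935  75.10554796 214.        ]
```

View pics/m1.png

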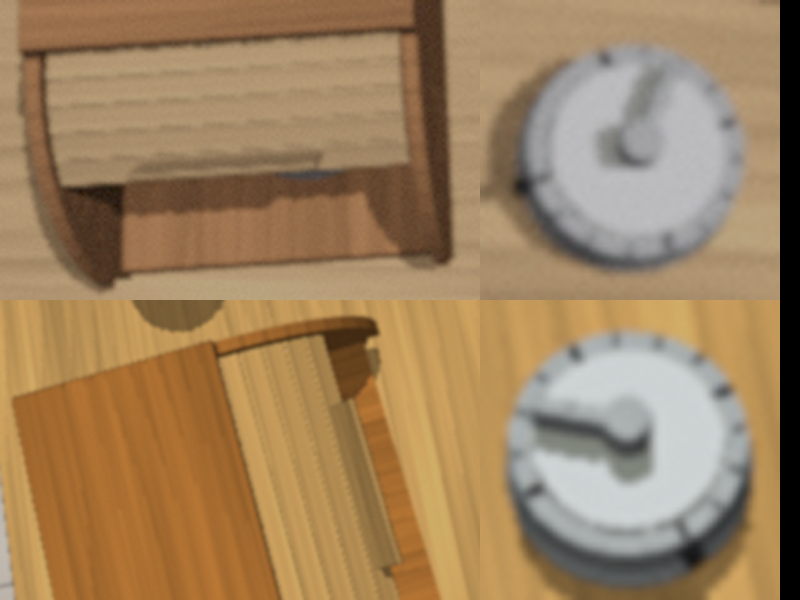

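Montage: roof front edge in top crop from (20,52) to (414,28), the lip strip about (132,175)-(320,160) below the cover; in scene crop its outer corners are (352,400) and (398,562). The timer's hub is at top crop (640,140), scene (632,418); pointer points away from robot; block at top (522,185), scene (690,555).

```bash
cat >> h.py <<'E'
import os
if os.path.exists("poses.npz"):
    _z=np.load("poses.npz");P.update({k:_z[k] for k in _z})
E
python3 - <<'E'
from h import *
T=lambda x,y:("top",110+x/2.7273,150+y/2.7273); S=lambda x,y:("scene",150+x/2,300+(y-300)/2)
fl,fr=onz(*T(20,52),214),onz(*T(414,28),214); bl,br=onz("top",118,93,214),onz("top",260,85,214)
sr=onz(*S(213,342),214); sb=onz(*S(14,398),214)
print("front L/R",fl,fr,"back",bl,br,"scene fr,br",sr,sb)
print("tri fr",tri(T(414,28),S(213,342)))
print("tri br",tri(("top",260,85),S(14,398)))
yd=(bl-br)[:2]; print("lens",np.linalg.norm((fl-fr)[:2]),np.linalg.norm(yd))
print("yaws from edges", [np.arctan2(-(a-b)[0],(a-b)[1]) for a,b in((fl,fr),(bl,br))], np.arctan2(*(br-fr)[1::-1]),np.arctan2(*(sb-sr)[1::-1]))
t=lambda x,y:("top",360+(x-480)/5,215+y/5); s=lambda x,y:("scene",277+(x-480)/5,160+(y-300)/5)
h,e=tri(t(640,140),s(632,415));print("hub",h,e)
tp,e=tri(t(658,72),s(530,408));print("tip",tp,e)
b,e=tri(t(522,185),s(690,555));print("block",b,e)
print("hub z66",onz(*t(640,140),66),onz(*s(632,418),66))
print("rim c z38",onz(*t(633,152),38),onz(*s(629,440),38))
for n,q in(("long",t(606,57)),("?",t(728,122)),("?",t(668,240)),("60",t(535,180)),("s",s(574,353)),("s",s(722,390)),("s",s(532,490)),("s60",s(684,528))): print(n,onz(*q,38))
E
```

```text
front L/R [665.80802042 376.09084955 214.        ] [690.76279619  60.42791159 214.        ] back [848.87139943 395.93422753 214.        ] [873.58485439  73.35414548 214.        ] scene fr,br [694.08395886  67.35509174 214.        ] [877.59770006  80.72305739 214.        ]
tri fr (array([695.92621342,  63.8156987 , 198.94099111]), np.float64(2.188122882233534))
tri br (array([882.34500532,  77.15384604, 197.84522846]), np.float64(2.204348247362907))
lens 316.6478031451533 323.52536869467474
yaws from edges [np.float64(0.07889105786829644), np.float64(0.07646248188678127)] 0.07058644236784069 0.07271605745315914
hub [ 539.35914148 -243.52624374   62.01558828] 0.7693175472795674
tip [ 579.94885474 -257.5635152    50.78678864] 8.073954291643487
block [ 524.0490587  -188.78122635   17.88568593] 0.5213032835822616
hub z66 [ 538.84443789 -243.27007418   66.        ] [ 539.65229948 -240.14934669   66.        ]
rim c z38 [ 538.28664826 -243.34813532   38.        ] [ 541.23159437 -241.51386953   38.        ]
long [ 587.2936467  -230.25559849   38.        ]
? [ 554.40056838 -291.53067707   38.        ]
? [ 493.75495107 -260.25247888   38.        ]
60 [ 523.265513   -193.94237481   38.        ]
s [ 557.42643722 -288.8535633    38.        ]
s [ 494.67040774 -257.01335976   38.        ]
s [ 589.06124223 -226.55061982   38.        ]
s60 [ 525.43467398 -194.57956804   38.        ]
```

```bash
cat >> h.py <<'E'
B=np.array([678.5,222,35.]);YB=0.075
RB=np.array([[np.cos(YB),-np.sin(YB),0],[np.sin(YB),np.cos(YB),0],[0,0,1]])
def oncyl(n,u,v,r):
    o,d=ray(n,u,v);o=RB.T@(o-B);d=RB.T@d
    a=d[0]**2+d[2]**2;b=o[0]*d[0]+o[2]*d[2];c=o[0]**2+o[2]**2-r*r
    t=(-b-np.sqrt(b*b-a*c))/a;p=o+t*d;return p,np.arctan2(p[2],-p[0])
E
python3 - <<'E'
from h import *
T=lambda x,y:("top",110+x/2.7273,150+y/2.7273); S=lambda x,y:("scene",150+x/2,300+(y-300)/2)
print("scene outer",[oncyl(*S(*p),195) for p in((352,400),(398,562))])
print("top outer",[oncyl(*T(*p),195) for p in((132,180),(320,165),(318,152))])
print("lip base 160",[oncyl(*S(*p),160) for p in((330,402),(385,572))],[oncyl(*T(*p),160) for p in((62,186),(410,163))])
E
```

```text
scene outer [(array([-103.56466372,  -71.69184615,  165.22518098]), np.float64(1.0108970705149567)), (array([-102.82226659,   74.00307166,  165.68820565]), np.float64(1.0153840203371645))]
top outer [(array([-108.35662385,   69.07018005,  162.12292271]), np.float64(0.9816217038589434)), (array([-105.59515265,  -81.56588505,  163.93493751]), np.float64(0.9985598336449963)), (array([-96.37717571, -81.385781  , 169.51825861]), np.float64(1.0538337372949367))]
lip base 160 [(array([-84.68831123, -78.79284396, 135.74936442]), np.float64(1.013018730033203)), (array([-90.65128649,  79.89980119, 131.84211868]), np.float64(0.9684583541359806))] [(array([-99.36659303, 141.42989512, 125.40446639]), np.float64(0.9007258759133953)), (array([ -97.56521071, -147.75768182,  126.81099976]), np.float64(0.9150101045358364))]
```

```bash
cat >> h.py <<'E'
from scipy.spatial.transform import Rotation as R
def cur():
    s=arm.state();q=s["orientation"];return np.array(s["tool_pos"]),R.from_quat([q[1],q[2],q[3],q[0]]),s
def to(p,Rt):
    p0,R0,s=cur();print("t %.2f"%s["clock"],"shift",np.round(R0.inv().apply(np.asarray(p)-p0),1),"rot",np.round((R0.inv()*Rt).as_rotvec(),3),"world",np.round(np.asarray(p)-p0,1),"F",np.round(s["wrist_force"],1))
def lip(phi,r=186,tau=.25,up=0,h=11):
    c,s=np.cos(tau),np.sin(tau)
    p=np.array([-r*np.cos(phi)+3*np.sin(phi)+h*c,-2,r*np.sin(phi)+3*np.cos(phi)+h*s+up])
    Rt=R.from_matrix(RB@np.array([[-c,0,s],[0,1,0],[-s,0,-c]]));return B+RB@p,Rt
E
python3 -c "
from h import *
p,Rt=lip(1.2,up=70);print(p);to(p,Rt)"
```

```text
[624.85711847 215.96358513 282.16778681]
t 0.20 shift [-558.1 -270.5  -51. ] rot [-0.039 -0.248 -0.306] world [ 480.6 -392.    51.2] F [-0.5 -0.4  1.1]
```

Units first: shifts go in m. So -51 mm is -0.051, -15 mm is -0.015.

```bash
echo '[[[-0.03, -0.015, -0.01], [0, 0, 0]], [[-0.066, -0.032, -0.025], [0, 0, 0]], [[-0.102, -0.049, -0.04], [0, 0, 0]], [[-0.138, -0.067, -0.051], [0, 0, 0]], [[-0.174, -0.084, -0.051], [0, 0, 0]]]' | python3 drive.py 0 40; echo '[[[-0.036, -0.017, 0], [0, 0, 0]], [[-0.072, -0.035, 0], [0, 0, 0]], [[-0.108, -0.052, 0], [0, 0, 0]], [[-0.144, -0.07, 0], [0, 0, 0]], [[-0.18, -0.087, 0], [0, 0, 0]]]' | python3 drive.py; python3 -c "
from h import *
p,Rt=lip(1.2,up=70);to(p,Rt)"
```

```text
clock: 0.62
tool_pos: [295.4, 485.6, 284.4]
orientation: [0.0, 0.116, 0.993, 0.001]
wrist_force: [0.8, 1.5, 0.2]
grip_width: 25.4
gripper_force: 0.0
clock: 1.03
tool_pos: [450.4, 358.4, 282.4]
orientation: [0.0, 0.116, 0.993, 0.0]
wrist_force: [0.8, 0.7, 0.2]
grip_width: 0.0
gripper_force: 0.0
t 1.03 shift [-202.6  -98.4    0.3] rot [-0.038 -0.248 -0.306] world [ 174.4 -142.5   -0.2] F [0.8 0.7 0.2]
```

```bash
echo '[[[-0.037, -0.018, 0], [0, -0.05, -0.07]], [[-0.074, -0.036, 0], [-0.01, -0.1, -0.14]], [[-0.111, -0.054, 0], [-0.02, -0.15, -0.21]], [[-0.148, -0.072, 0], [-0.03, -0.2, -0.26]], [[-0.184, -0.09, 0], [-0.038, -0.248, -0.306]]]' | python3 drive.py >/dev/null; echo '[[[0, 0, 0], [0, 0, 0]], [[0, 0, 0], [0, 0, 0]]]' | python3 drive.py; python3 -c "
from h import *
p,Rt=lip(1.2,up=70);to(p,Rt);p,Rt=lip(1.2);to(p,Rt)
c=arm.read_camera('wrist');cv2.imwrite('pics/w1.png',c['img'][:,:,::-1]);print(c['K'],c['pose'])"
```

```text
clock: 1.62
tool_pos: [608.2, 227.8, 282.0]
orientation: [0.124, -0.035, 0.992, 0.004]
wrist_force: [-1.3, -0.4, -0.2]
grip_width: -0.4
gripper_force: 0.0
t 1.62 shift [-15.3 -13.    3.8] rot [-0.002 -0.    -0.003] world [ 16.6 -11.8   0.1] F [-1.3 -0.4 -0.2]
t 1.62 shift [  2.  -12.9  71.6] rot [-0.002 -0.    -0.003] world [ 16.6 -11.8 -69.9] F [-1.3 -0.4 -0.2]
[[371.64829954   0.         315.95254359]
 [  0.         371.64829954 237.07394885]
 [  0.           0.           1.        ]] [[-7.10597172e-02 -8.36108420e-01 -5.43942301e-01  4.93926367e+02]
 [ 9.97471950e-01 -5.98241266e-02 -3.83507933e-02  2.20468471e+02]
 [-4.75451901e-04 -5.45292384e-01  8.38245781e-01  3.99060126e+02]
 [ 0.00000000e+00  0.00000000e+00  0.00000000e+00  1.00000000e+00]]
```

View pics/w1.png

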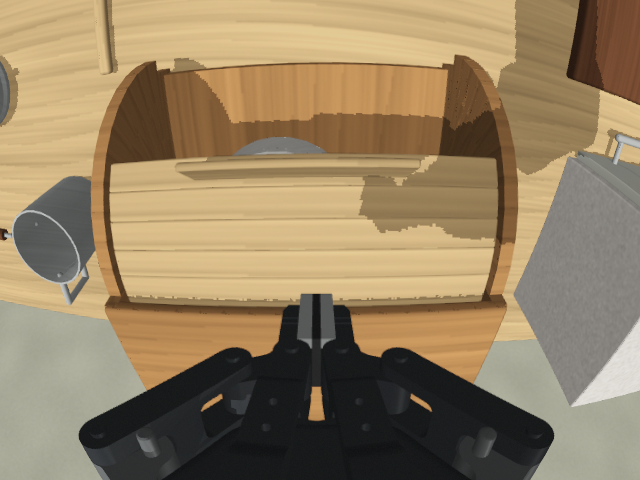

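Wrist view: lip strip spans (176,163) to (422,160), its base near row 180; the tin lies under it, closed fingers at (316,300) over the roof edge behind the lip.

```bash
python3 - <<'E'
from h import *
c=arm.read_camera('wrist');K0=c['K'];Pw=np.array(c['pose'])
def wray(u,v):
    x,y=(u-K0[0,2])/K0[0,0],(v-K0[1,2])/K0[0,0];t=np.hypot(x,y);s=np.sin(t)/t
    return Pw[:3,3],Pw[:3,:3]@np.array([x*s,-y*s,-np.cos(t)])
import h; h.ray=lambda n,u,v:wray(u,v)
for p,r in(((178,165),195),((420,158),195),((300,158),195),((300,166),195),((300,180),160),((300,155),160)): print(p,r,*oncyl(0,*p,r))
for p in((105,300),(507,300)): o,d=wray(*p);print("roof",RB.T@(o+d*(214-o[2])/d[2]-B))
E
```

```text
(178, 165) 195 [-106.44129326  -69.52866658  163.3868143 ] 0.9933897603185294
(420, 158) 195 [-109.00862577   75.41194023  161.68524827] 0.9775946217732012
(300, 158) 195 [-108.09722003    4.5635297   162.29599817] 0.9832208939564216
(300, 166) 195 [-104.12334254    4.58242052  164.87367752] 1.007512155512653
(300, 180) 160 [-82.69901947   3.07021113 136.97033321] 1.0276070160976363
(300, 155) 160 [-96.968346     2.99229238 127.26798448] 0.9197083569882604
roof [  -6.98319608 -149.1112294   179.        ]
roof [ -7.81079569 157.20156908 179.        ]
```

```bash
sed -i 's/678.5,222,35/676,224,35/' h.py; python3 -c "
from h import *
for f in (1.2,1.05,.9,.75,.6,.45,.3,.175,.14):
  p,Rt=lip(f);print(f,end=' ');to(p,Rt)"
```

```text
1.2 t 1.72 shift [  3.3 -13.8  71.4] rot [-0.    -0.001 -0.   ] world [ 15.3 -12.7 -70. ] F [-0.   1.2  1. ]
1.05 t 1.72 shift [ 30.8 -13.8  76.4] rot [-0.    -0.001 -0.   ] world [ -9.9 -14.6 -81.6] F [-0.   1.2  1. ]
0.9 t 1.72 shift [ 57.1 -13.8  85.4] rot [-0.    -0.001 -0.   ] world [-33.2 -16.3 -96.9] F [-0.   1.2  1. ]
0.75 t 1.72 shift [ 81.9 -13.8  98.3] rot [-0.    -0.001 -0.   ] world [ -53.9  -17.9 -115.5] F [-0.   1.2  1. ]
0.6 t 1.72 shift [104.4 -13.8 114.7] rot [-0.    -0.001 -0.   ] world [ -71.6  -19.2 -136.9] F [-0.   1.2  1. ]
0.45 t 1.72 shift [124.2 -13.8 134.4] rot [-0.    -0.001 -0.   ] world [ -85.9  -20.3 -160.8] F [-0.   1.2  1. ]
0.3 t 1.72 shift [140.8 -13.8 156.7] rot [-0.    -0.001 -0.   ] world [ -96.5  -21.1 -186.6] F [-0.   1.2  1. ]
0.175 t 1.72 shift [152.  -13.8 177.1] rot [-0.    -0.001 -0.   ] world [-102.4  -21.5 -209.1] F [-0.   1.2  1. ]
0.14 t 1.72 shift [154.7 -13.8 183. ] rot [-0.    -0.001 -0.   ] world [-103.5  -21.6 -215.5] F [-0.   1.2  1. ]
```

```bash
echo '[[[0.001, -0.005, 0.024], [0, 0, 0]], [[0.002, -0.01, 0.048], [0, 0, 0]], [[0.003, -0.014, 0.066], [0, 0, 0]], [[0.003, -0.014, 0.071], [0, 0, 0]]]' | python3 drive.py >/dev/null; echo '[[[0.012, 0, 0.002], [0, 0, 0]], [[0.02, 0, 0.0035], [0, 0, 0]], [[0.027, 0, 0.005], [0, 0, 0]], [[0.027, 0, 0.005], [0, 0, 0]]]' | python3 drive.py; python3 -c "
from h import *
for f in (1.05,.975,.9,.825,.75,.675,.6):
  p,Rt=lip(f);print(f,end=' ');to(p,Rt)"
```

```text
clock: 2.38
tool_pos: [596.9, 216.0, 201.4]
orientation: [0.124, -0.038, 0.992, 0.005]
wrist_force: [0.1, 1.0, 0.5]
grip_width: 0.1
gripper_force: 0.0
1.05 t 2.38 shift [0.  0.  0.9] rot [ 0.    -0.001  0.001] world [ 0.2  0.  -0.8] F [0.1 1.  0.5]
0.975 t 2.38 shift [13.4  0.   4.9] rot [ 0.    -0.001  0.001] world [-11.7  -0.9  -8. ] F [0.1 1.  0.5]
0.9 t 2.38 shift [26.4  0.   9.9] rot [ 0.    -0.001  0.001] world [-23.1  -1.7 -16.1] F [0.1 1.  0.5]
0.825 t 2.38 shift [39.   0.  15.9] rot [ 0.    -0.001  0.001] world [-33.8  -2.5 -25. ] F [0.1 1.  0.5]
0.75 t 2.38 shift [51.1  0.1 22.8] rot [ 0.    -0.001  0.001] world [-43.8  -3.3 -34.7] F [0.1 1.  0.5]
0.675 t 2.38 shift [62.7  0.1 30.6] rot [ 0.    -0.001  0.001] world [-53.1  -4.  -45.1] F [0.1 1.  0.5]
0.6 t 2.38 shift [73.6  0.1 39.2] rot [ 0.    -0.001  0.001] world [-61.5  -4.6 -56.2] F [0.1 1.  0.5]
```

```bash
echo '[[[0.007, 0, 0.003], [0, 0, 0]], [[0.0134, 0, 0.005], [0, 0, 0]], [[0.02, 0, 0.0075], [0, 0, 0]], [[0.0264, 0, 0.01], [0, 0, 0]]]' | python3 drive.py; echo '[[[0.006, 0, 0.003], [0, 0, 0]], [[0.0126, 0, 0.006], [0, 0, 0]], [[0.0186, 0, 0.0095], [0, 0, 0]], [[0.0247, 0, 0.013], [0, 0, 0]]]' | python3 drive.py; python3 -c "
from h import *
c=arm.read_camera('wrist');cv2.imwrite('pics/w2.png',c['img'][:,:,::-1])
for f in (.75,.675,.6,.525,.45,.375,.3):
  p,Rt=lip(f);print(f,end=' ');to(p,Rt)"
```

```text
clock: 2.72
tool_pos: [575.2, 213.8, 185.2]
orientation: [0.125, -0.037, 0.991, 0.005]
wrist_force: [4.4, 1.5, 1.2]
grip_width: 0.2
gripper_force: 2.2
clock: 3.05
tool_pos: [554.1, 212.0, 165.9]
orientation: [0.125, -0.037, 0.992, 0.005]
wrist_force: [3.8, 1.9, 2.9]
grip_width: 0.1
gripper_force: 2.1
0.75 t 3.10 shift [-0.7  0.9 -1.7] rot [-0.001 -0.002  0.   ] world [0.2 0.9 1.9] F [ 1.9  1.9 -0.6]
0.675 t 3.10 shift [10.8  0.9  6.1] rot [-0.001 -0.002  0.   ] world [-9.   0.2 -8.5] F [ 1.9  1.9 -0.6]
0.6 t 3.10 shift [21.8  0.9 14.7] rot [-0.001 -0.002  0.   ] world [-17.5  -0.4 -19.6] F [ 1.9  1.9 -0.6]
0.525 t 3.10 shift [32.   0.9 24.2] rot [-0.001 -0.002  0.   ] world [-25.1  -1.  -31.3] F [ 1.9  1.9 -0.6]
0.45 t 3.10 shift [41.6  0.9 34.3] rot [-0.001 -0.002  0.   ] world [-31.8  -1.5 -43.5] F [ 1.9  1.9 -0.6]
0.375 t 3.10 shift [50.3  1.  45.2] rot [-0.001 -0.002  0.   ] world [-37.6  -1.9 -56.2] F [ 1.9  1.9 -0.6]
0.3 t 3.10 shift [58.2  1.  56.7] rot [-0.001 -0.002  0.   ] world [-42.4  -2.3 -69.3] F [ 1.9  1.9 -0.6]
```

View pics/w2.png

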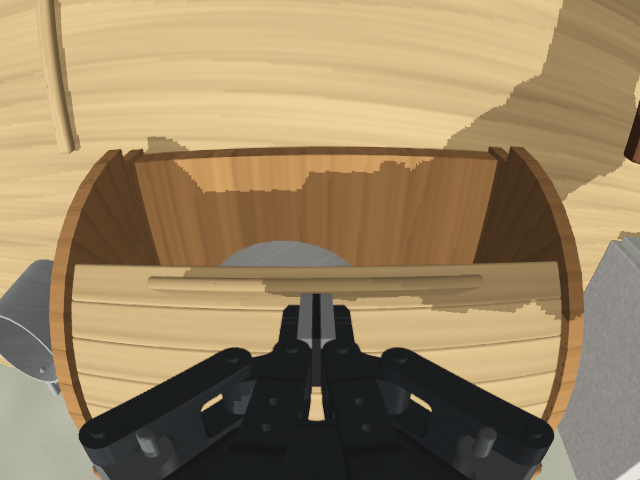

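Fingers at (316,293) are pushing the lip (strip (148,283)-(482,283)) mid-width with ~4 N; cover is following.

Converted, 3 mm is 0.003, 1 mm is 0.001.

```bash
echo '[[[0.0055, 0.0005, 0.003], [0, 0, 0]], [[0.011, 0.001, 0.0065], [0, 0, 0]], [[0.0165, 0.001, 0.011], [0, 0, 0]], [[0.022, 0.001, 0.0155], [0, 0, 0]]]' | python3 drive.py; echo '[[[0.005, 0, 0.0045], [0, 0, 0]], [[0.01, 0, 0.0095], [0, 0, 0]], [[0.015, 0, 0.0145], [0, 0, 0]], [[0.02, 0, 0.0195], [0, 0, 0]]]' | python3 drive.py;  echo '[[[0.0045, 0, 0.0055], [0, 0, 0]], [[0.0087, 0, 0.011], [0, 0, 0]], [[0.0127, 0, 0.0165], [0, 0, 0]], [[0.0166, 0, 0.0224], [0, 0, 0]]]' | python3 drive.py; python3 -c "
from h import *
for f in (.45,.3,.24,.175,.14):
  p,Rt=lip(f);print(f,end=' ');to(p,Rt)"
```

```text
clock: 3.43
tool_pos: [536.4, 211.2, 145.2]
orientation: [0.124, -0.037, 0.992, 0.004]
wrist_force: [2.5, -3.4, 3.2]
grip_width: 0.3
gripper_force: 1.9
clock: 3.77
tool_pos: [522.2, 210.5, 121.4]
orientation: [0.125, -0.037, 0.992, 0.004]
wrist_force: [4.0, -1.7, 1.8]
grip_width: -0.2
gripper_force: 1.8
clock: 4.1
tool_pos: [511.6, 209.7, 95.5]
orientation: [0.124, -0.037, 0.992, 0.004]
wrist_force: [0.7, -1.9, 3.5]
grip_width: -0.1
gripper_force: 1.7
0.45 t 4.10 shift [-15.5  -0.1 -22.7] rot [-0.001 -0.    -0.   ] world [ 9.4  0.6 25.8] F [ 0.7 -1.9  3.5]
0.3 t 4.10 shift [ 1.1 -0.1 -0.3] rot [-0.001 -0.    -0.   ] world [-1.2 -0.2  0. ] F [ 0.7 -1.9  3.5]
0.24 t 4.10 shift [ 6.8 -0.1  9.3] rot [-0.001 -0.    -0.   ] world [ -4.3  -0.4 -10.7] F [ 0.7 -1.9  3.5]
0.175 t 4.10 shift [12.3 -0.1 20. ] rot [-0.001 -0.    -0.   ] world [ -7.   -0.6 -22.4] F [ 0.7 -1.9  3.5]
0.14 t 4.10 shift [15.  -0.1 26. ] rot [-0.001 -0.    -0.   ] world [ -8.1  -0.7 -28.9] F [ 0.7 -1.9  3.5]
```

Converted, 10 mm is 0.01, 20 mm is 0.02.

```bash
echo '[[[0.004, 0, 0.005], [0, 0, 0]], [[0.007, 0, 0.01], [0, 0, 0]], [[0.01, 0, 0.015], [0, 0, 0]], [[0.012, 0, 0.02], [0, 0, 0]], [[0.012, 0, 0.02], [0, 0, 0]]]' | python3 drive.py; echo '[[[0.001, 0, 0.002], [0, 0, 0]], [[0.002, 0, 0.004], [0, 0, 0]], [[0.002, 0, 0.004], [0, 0, 0]], [[0.002, 0, 0.004], [0, 0, 0]]]' | python3 drive.py
```

```text
clock: 4.52
tool_pos: [504.8, 209.3, 72.8]
orientation: [0.124, -0.037, 0.992, 0.004]
wrist_force: [0.6, -0.4, -0.6]
grip_width: 0.1
gripper_force: 0.0
clock: 4.85
tool_pos: [505.0, 209.4, 71.3]
orientation: [0.126, -0.037, 0.991, 0.005]
wrist_force: [-14.3, -4.5, 48.5]
grip_width: 0.1
gripper_force: 22.6
```

Hard stop felt (48 N at the lip). Retreat upward and check.

```bash
echo '[[[0, 0, -0.01], [0, 0, 0]], [[0, 0, -0.04], [0, 0, 0]], [[0, 0, -0.08], [0, 0, 0]], [[0, 0, -0.12], [0, 0, 0]], [[0, 0, -0.16], [0, 0, 0]]]' | python3 drive.py; python3 - <<'E'
from h import *
im={}
for n in["scene","top"]:
    im[n]=arm.read_camera(n)["img"][:,:,::-1]
w=arm.read_camera("wrist")["img"][:,:,::-1]
m=np.hstack([cv2.resize(w,(400,300)),cv2.resize(im["scene"][290:470,140:380],(400,300))]);cv2.imwrite("pics/m2.png",m)
print("jar",onz("top",433,190,100),onz("scene",243,146,100)); print("bowl",onz("top",493,238,85))
Rt=R.from_matrix(np.diag([-1,1,-1.]));to([500,-130,200],Rt);print(arm.state()["joint_positions"])
E
```

```text
clock: 5.27
tool_pos: [463.9, 205.9, 226.0]
orientation: [0.124, -0.037, 0.992, 0.004]
wrist_force: [1.7, 1.3, 0.1]
grip_width: 0.1
gripper_force: 0.0
jar [ 665.31941901 -340.62777936  100.        ] [ 663.52268201 -342.88669874  100.        ]
bowl [ 550.77553678 -485.20541863   85.        ]
t 5.42 shift [  -2.2 -338.8   27.9] rot [0.012 0.254 0.074] world [  34.6 -337.1  -27.4] F [ 0.9  0.4 -0.3]
[-0.75194056  0.23756906  0.15810131  2.10322388  0.15793807  0.5876843
  0.92122427]
```

View pics/m2.png

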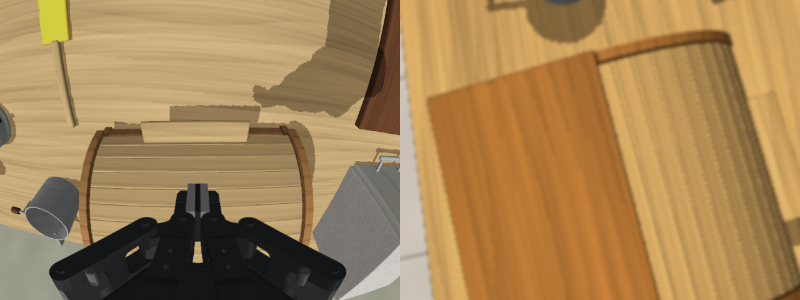

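Cover is shut: lip lies level on the front board at (195,130). Now to the timer.

```bash
cat >> h.py <<'E'
C=np.array([540,-242.5]);YT=0.315;RD=R.from_matrix(np.diag([-1,1,-1.]))
def fing(dial,side,z=48,r=29,gap=0): # side +1: finger on the ccw side (pushes cw)
    a=YT-dial;f=np.array([np.cos(a),np.sin(a)]);t=side*np.array([-f[1],f[0]])
    p=C+r*f+(4+gap+11*abs(t[0])+14.5*abs(t[1]))*t;return np.array([*p,z])
E
python3 -c "
from h import *
p=fing(.675,1,z=200,gap=10);print(p);to(p,RD)"
```

```text
[ 578.21845451 -223.28619     200.        ]
t 5.42 shift [ -71.  -437.7   45.5] rot [0.012 0.254 0.074] world [ 112.8 -430.4  -27.4] F [ 0.9  0.4 -0.3]
```

Converted, -185 mm is -0.185, -37 mm is -0.037.

```bash
echo '[[[-0.005, -0.037, 0], [0, 0, 0]], [[-0.01, -0.074, 0], [0, 0, 0]], [[-0.015, -0.111, 0], [0, 0, 0]], [[-0.02, -0.148, 0], [0, 0, 0]], [[-0.025, -0.185, 0], [0, 0, 0]]]' | python3 drive.py >/dev/null; echo '[[[-0.005, -0.037, 0.002], [0, 0.05, 0.015]], [[-0.01, -0.074, 0.005], [0, 0.1, 0.03]], [[-0.015, -0.111, 0.01], [0, 0.15, 0.045]], [[-0.02, -0.148, 0.015], [0, 0.2, 0.06]], [[-0.025, -0.18, 0.02], [0.012, 0.254, 0.074]]]' | python3 drive.py >/dev/null; echo '[[[0, 0, 0], [0, 0, 0]], [[0, 0, 0], [0, 0, 0]]]' | python3 drive.py; python3 -c "
from h import *
p=fing(.675,1,z=200,gap=10);to(p,RD);print(arm.state()['joint_positions'])"
```

```text
clock: 6.42
tool_pos: [545.1, -155.2, 215.6]
orientation: [-0.004, 0.001, 1.0, -0.002]
wrist_force: [0.3, 0.7, -0.5]
grip_width: 0.2
gripper_force: 0.0
t 6.42 shift [-33.4 -67.9  15.6] rot [-0.004 -0.007 -0.003] world [ 33.1 -68.  -15.6] F [ 0.3  0.7 -0.5]
[-2.37921212e-04  4.60074479e-01  2.35503884e-01  1.77832861e+00
 -1.23675013e-01  9.24396094e-01  1.85509741e+00]
```

Converted, -67.9 mm is -0.0679, -34 mm is -0.034.

```bash
echo '[[[-0.017, -0.034, 0.008], [0, 0, 0]], [[-0.0334, -0.0679, 0.016], [0, -0.007, 0]], [[-0.0334, -0.0679, 0.016], [-0.004, -0.007, -0.003]], [[-0.0334, -0.0679, 0.016], [-0.004, -0.007, -0.003]]]' | python3 drive.py | head -2; python3 - <<'E'
from h import *
c=arm.read_camera('wrist');K0=c['K'];Pw=np.array(c['pose']);np.savez('w.npz',K=K0,P=Pw,img=c['img'])
cv2.imwrite('pics/w3.png',cv2.resize(c['img'][200:400,200:440,::-1],(720,600),interpolation=cv2.INTER_CUBIC))
to(fing(.675,1,gap=10),RD)
E
```

```text
clock: 6.75
tool_pos: [578.1, -222.3, 200.3]
t 6.80 shift [  0.2  -2.6 152.8] rot [0.002 0.002 0.003] world [   0.    -2.4 -152.8] F [-0.  -0.3  0.3]
```

View pics/w3.png

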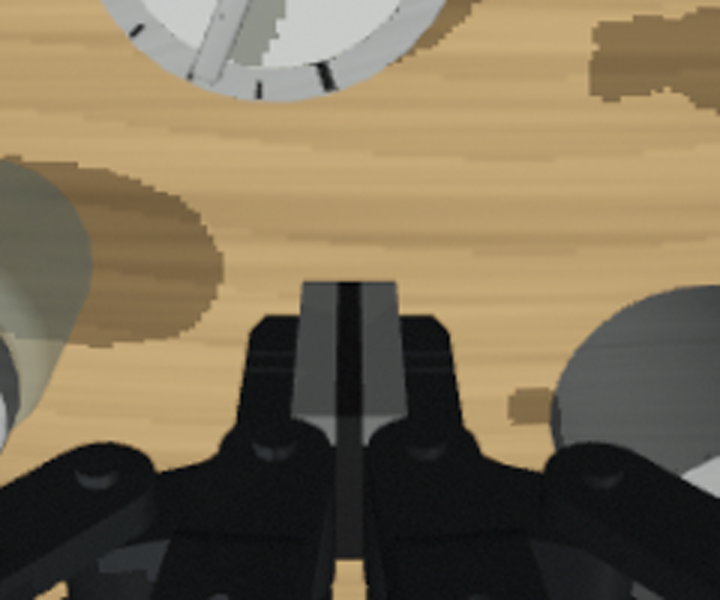

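Wrist view: 0 tick at crop (325,76), 5 at (259,90), pointer end at (208,78) just before 10 min; fingers at (350,283), jar left and sifter right clear.

```bash
python3 - <<'E'
from h import *
w=np.load('w.npz');K0,Pw,img=w['K'],w['P'],w['img']
def wz(u,v,z):
    x,y=(u-K0[0,2])/K0[0,0],(v-K0[1,2])/K0[0,0];t=np.hypot(x,y)+1e-9;s=np.sin(t)/t
    d=Pw[:3,:3]@np.array([x*s,-y*s,-np.cos(t)]);o=Pw[:3,3];return o+d*(z-o[2])/d[2]
for n,(x,y),z in(("0",(325,76),38),("5",(259,90),38),("10",(192,74),38),("tip",(208,80),63)):
    p=wz(200+x/3,200+y/3,z)[:2]-C;print(n,p+C,np.hypot(*p),YT-np.arctan2(p[1],p[0]))
hsv=cv2.cvtColor(img,cv2.COLOR_RGB2HSV);m=((hsv[...,1]<40)&(hsv[...,2]>90)).astype(np.uint8)
m=cv2.morphologyEx(m,cv2.MORPH_OPEN,np.ones((5,5)))
cs=cv2.findContours(m,0,1)[0]
for c in cs:
    if cv2.contourArea(c)>3000:
        q=np.array([wz(u,v,38)[:2] for u,v in c[:,0]],np.float32);print(cv2.contourArea(c),cv2.boundingRect(c),cv2.minEnclosingCircle(q))
E
```

```text
0 [ 588.97738968 -227.63278174] 51.18416628866504 0.020287054598331133
5 [ 593.174485  -246.6046031] 53.332669368762765 0.39203844648089947
10 [ 588.34433547 -265.82260647] 53.676053735761926 0.7644905310185615
tip [ 582.41771079 -258.0025466 ] 45.161832777739484 0.6653925709462557
7329.0 (0, 375, 108, 105) ((1008.4802856445312, -754.14404296875), 291.6846923828125)
3141.5 (134, 301, 69, 62) ((704.4183349609375, -375.51220703125), 39.30007553100586)
14810.5 (0, 124, 108, 223) ((623.453125, -549.2576904296875), 164.8683624267578)
12709.5 (226, 103, 130, 131) ((540.7517700195312, -242.9208221435547), 55.415950775146484)
4586.0 (33, 0, 123, 62) ((373.18426513671875, -431.0029296875), 73.7616958618164)
```

```bash
sed -i 's/C=np.array(\[540,-242.5\])/C=np.array([540.5,-242.7])/' h.py; python3 - <<'E'
from h import *
to(fing(.665,1,gap=8),RD)
prev=fing(.665,1,gap=8);ds=np.linspace(.665,4.9,14)
for k,d in enumerate(ds):
    p=fing(d,1);print(round(d,2),np.round(p[:2],1),"rel",np.round([-(p-prev)[0],(p-prev)[1]],1))
    if k in(4,9):prev=p
E
```

```text
t 6.80 shift [  0.6  -4.4 152.8] rot [0.002 0.002 0.003] world [  -0.4   -4.1 -152.8] F [-0.  -0.3  0.3]
0.66 [ 575.1 -232.5] rel [ 2.7 -7.5]
0.99 [ 577.  -243.5] rel [  0.8 -18.5]
1.32 [ 573.9 -255.8] rel [  3.9 -30.7]
1.64 [ 565.1 -266.5] rel [ 12.7 -41.4]
1.97 [ 554.2 -272.9] rel [ 23.6 -47.9]
2.29 [ 547.2 -277.2] rel [ 7.  -4.3]
2.62 [ 537.3 -278.9] rel [16.9 -6. ]
2.95 [ 526.  -276.1] rel [28.2 -3.2]
3.27 [ 515.7 -268. ] rel [38.5  5. ]
3.6 [ 509.  -258.3] rel [45.2 14.6]
3.92 [ 504.8 -249.2] rel [4.2 9.1]
4.25 [ 504.5 -237.5] rel [ 4.5 20.8]
4.57 [ 509.6 -225.5] rel [-0.6 32.9]
4.9 [ 520.2 -216.1] rel [-11.2  42.3]
```

```bash
echo '[[[0, -0.002, 0.038], [0, 0, 0]], [[0.0006, -0.0044, 0.076], [0, 0, 0]], [[0.0006, -0.0044, 0.114], [0, 0, 0]], [[0.0006, -0.0044, 0.145], [0, 0, 0]], [[0.0006, -0.0044, 0.153], [0, 0, 0]]]' | python3 drive.py; echo '[[[0, 0, 0], [0, 0, 0]], [[0.0027, -0.0075, 0], [0, 0, 0]], [[0.0008, -0.0185, 0], [0, 0, 0]], [[0.0039, -0.0307, 0], [0, 0, 0]], [[0.0039, -0.0307, 0], [0, 0, 0]]]' | python3 drive.py; python3 -c "
from h import *
to(fing(1.32,1),RD)"
```

```text
clock: 7.22
tool_pos: [576.3, -223.0, 44.6]
orientation: [-0.001, -0.003, 1.0, 0.002]
wrist_force: [-0.1, 0.9, -0.8]
grip_width: -0.1
gripper_force: 0.0
clock: 7.63
tool_pos: [574.7, -260.5, 50.5]
orientation: [0.003, -0.0, 1.0, -0.001]
wrist_force: [1.2, -0.8, 1.1]
grip_width: -0.2
gripper_force: 0.5
t 7.63 shift [0.9 4.6 2.5] rot [-0.002  0.005  0.   ] world [-0.9  4.6 -2.5] F [ 1.2 -0.8  1.1]
```

Converted, 36.6 mm is 0.0366, 26.7 mm is 0.0267.

```bash
echo '[[[0, 0, 0], [0, 0, 0]], [[0, 0, 0], [0, 0, 0]]]' | python3 drive.py | head -4; echo '[[[0.0088, -0.009, 0.001], [0, 0, 0]], [[0.0197, -0.015, 0.001], [0, 0, 0]], [[0.0267, -0.019, 0.001], [0, 0, 0]], [[0.0366, -0.021, 0.001], [0, 0, 0]], [[0.0366, -0.021, 0.001], [0, 0, 0]]]' | python3 drive.py | head -4;echo '[[[0, 0, 0], [0, 0, 0]], [[0, 0, 0], [0, 0, 0]]]' | python3 drive.py | head -4; python3 -c "
from h import *
to(fing(2.62,1),RD)
c=arm.read_camera('wrist');cv2.imwrite('pics/w4.png',cv2.resize(c['img'][160:360,200:440,::-1],(720,600)))"
```

```text
clock: 7.8
tool_pos: [575.0, -257.1, 49.3]
orientation: [0.002, -0.001, 1.0, 0.0]
wrist_force: [0.6, -0.1, 1.0]
clock: 8.22
tool_pos: [536.7, -278.9, 47.9]
orientation: [0.001, -0.001, 1.0, 0.0]
wrist_force: [0.5, -1.5, 0.5]
clock: 8.38
tool_pos: [538.3, -277.6, 47.6]
orientation: [0.001, -0.002, 1.0, 0.0]
wrist_force: [-0.9, 0.6, -0.5]
t 8.38 shift [ 1.  -1.3 -0.4] rot [0.001 0.003 0.003] world [-1.  -1.3  0.4] F [-0.9  0.6 -0.5]
```

View pics/w4.png

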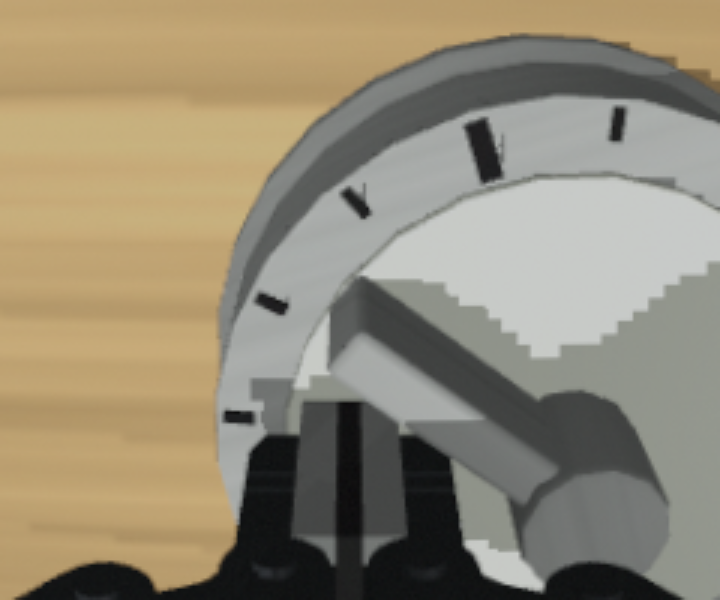

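Pointer is ahead of the fingers at about 33 min, as computed. Continue winding.

Units first: shifts go in m. So 40.1 mm is 0.0401, 33.8 mm is 0.0338.

```bash
echo '[[[0.0123, 0.0015, 0], [0, 0, 0]], [[0.0226, 0.0096, 0], [0, 0, 0]], [[0.0293, 0.0193, 0], [0, 0, 0]], [[0.0335, 0.0284, 0], [0, 0, 0]], [[0.0338, 0.0401, 0], [0, 0, 0]]]' | python3 drive.py | head -4;echo '[[[-0.0051, 0.012, 0], [0, 0, 0]], [[-0.0157, 0.0214, 0], [0, 0, 0]], [[-0.018, 0.023, 0], [0, 0, 0]], [[-0.018, 0.023, 0], [0, 0, 0]], [[-0.018, 0.023, 0], [0, 0, 0]]]' | python3 drive.py | head -4; python3 -c "
from h import *
for d in(4.8,4.9,5,5.1): to(fing(d,1),RD)
c=arm.read_camera('wrist');cv2.imwrite('pics/w5.png',cv2.resize(c['img'][160:360,200:440,::-1],(720,600)))"
```

```text
clock: 8.85
tool_pos: [503.9, -238.0, 47.6]
orientation: [0.001, -0.001, 1.0, -0.0]
wrist_force: [1.2, -4.2, -0.2]
clock: 9.27
tool_pos: [522.6, -214.6, 47.4]
orientation: [0.001, -0.002, 1.0, 0.0]
wrist_force: [-0.2, -0.5, 0.0]
t 9.27 shift [ 6.2 -3.9 -0.6] rot [0.001 0.003 0.004] world [-6.2 -3.9  0.6] F [-0.2 -0.5  0. ]
t 9.27 shift [ 2.4 -1.5 -0.6] rot [0.001 0.003 0.004] world [-2.4 -1.5  0.6] F [-0.2 -0.5  0. ]
t 9.27 shift [-1.7  0.4 -0.5] rot [0.001 0.003 0.004] world [1.7 0.4 0.6] F [-0.2 -0.5  0. ]
t 9.27 shift [-4.   2.  -0.5] rot [0.001 0.003 0.004] world [4.  2.  0.6] F [-0.2 -0.5  0. ]
```

View pics/w5.png

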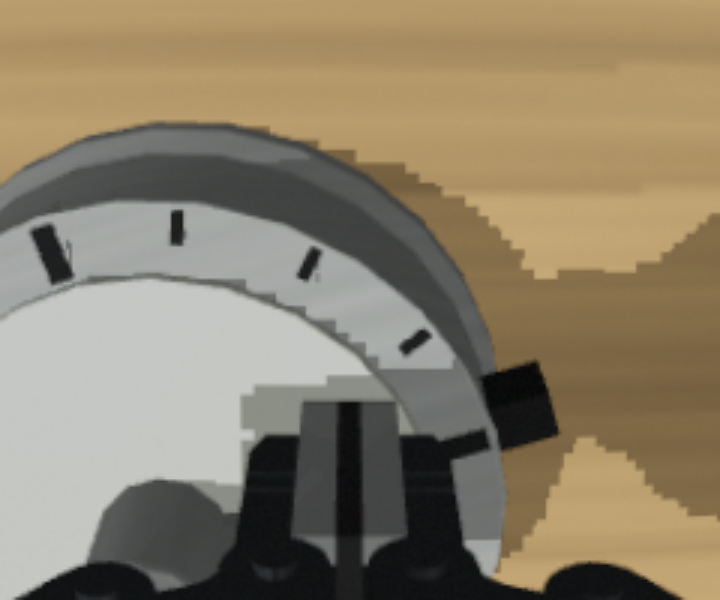

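Pointer is behind the fingers, past the 60 block at (520,400) by estimate; nudge slightly more, lift, and plan the return.

Converted, -4 mm is -0.004, 2 mm is 0.002.

```bash
echo '[[[-0.004, 0.002, 0], [0, 0, 0]], [[-0.004, 0.002, 0], [0, 0, 0]], [[-0.004, 0.002, 0], [0, 0, 0]]]' | python3 drive.py | sed -n '2p;4p'; echo '[[[0.005, -0.003, 0], [0, 0, 0]], [[0.005, -0.003, -0.04], [0, 0, 0]], [[0.005, -0.003, -0.08], [0, 0, 0]], [[0.005, -0.003, -0.11], [0, 0, 0]], [[0.005, -0.003, -0.11], [0, 0, 0]]]' | python3 drive.py | sed -n '2p;4p'; python3 - <<'E'
from h import *
c=arm.read_camera('top');cv2.imwrite('pics/t5.png',cv2.resize(c['img'][205:285,345:435,::-1],(675,600),interpolation=cv2.INTER_CUBIC))
c=arm.read_camera('scene')
c=arm.read_camera('wrist');np.savez('w.npz',K=c['K'],P=c['pose'],img=c['img'])
cv2.imwrite('pics/w6.png',c['img'][:,:,::-1])
to(fing(5.1,-1,gap=10,z=100),RD)
prev=fing(5.1,-1,gap=10);ds=np.linspace(5.1,2.1,11)
for k,d in enumerate(ds):
    p=fing(d,-1);print(round(d,2),np.round(p[:2],1),"rel",np.round([-(p-prev)[0],(p-prev)[1]],1))
    if k in(3,7):prev=p
E
```

```text
tool_pos: [526.4, -212.8, 47.6]
wrist_force: [-0.1, -0.3, 0.5]
tool_pos: [522.8, -217.3, 163.2]
wrist_force: [0.9, 0.3, 0.4]
t 10.13 shift [-47.7   0.   57.7] rot [0.001 0.003 0.003] world [ 47.9   0.2 -57.5] F [-0.5 -0.6 -1.1]
5.1 [ 558.6 -214.9] rel [10.   0.7]
4.8 [ 551.5 -210.4] rel [17.1  5.3]
4.5 [ 543.9 -207.2] rel [24.7  8.5]
4.2 [ 534.1 -206.8] rel [34.4  8.9]
3.9 [ 523.7 -210.6] rel [10.5 -3.8]
3.6 [ 514.6 -218.8] rel [ 19.5 -12. ]
3.3 [ 508.7 -227.4] rel [ 25.4 -20.6]
3.0 [ 504.8 -235.9] rel [ 29.3 -29.1]
2.7 [ 504.2 -246.5] rel [  0.6 -10.7]
2.4 [ 508.2 -257.8] rel [ -3.4 -21.9]
2.1 [ 516.9 -267.2] rel [-12.1 -31.4]
```

View pics/w6.png

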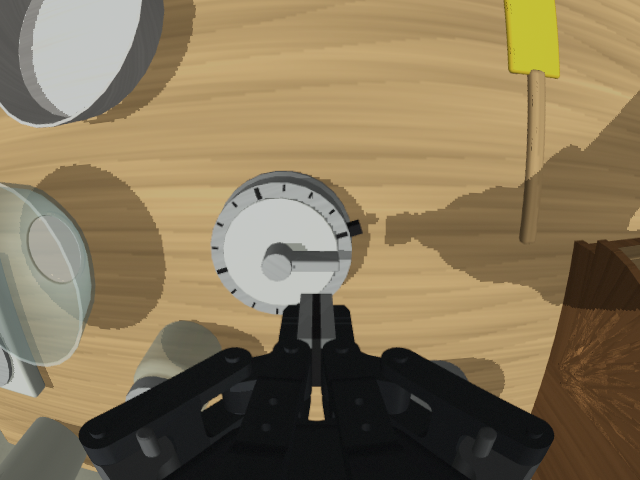

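Wrist view: hub (277,265), pointer end (340,262), beyond the 60 tick (342,235)/block (354,228): dial ≈ 5.03. Now to the other side and back.

Converted, -25 mm is -0.025, 57 mm is 0.057.

```bash
echo '[[[-0.025, 0, 0], [0, 0, 0]], [[-0.048, 0, 0.02], [0, 0, 0]], [[-0.048, 0, 0.057], [0, 0, 0]], [[-0.048, 0, 0.057], [0, 0, 0]], [[-0.048, 0, 0.057], [0, 0, 0]]]' | python3 drive.py | sed -n '2p'; echo '[[[0, 0, 0.025], [0, 0, 0]], [[0, 0, 0.045], [0, 0, 0]], [[0, 0, 0.052], [0, 0, 0]], [[0, 0, 0.052], [0, 0, 0]], [[0, 0, 0.052], [0, 0, 0]]]' | python3 drive.py; python3 -c "
from h import *
to(fing(4.8,-1),RD);to(fing(4.2,-1),RD)"
```

```text
tool_pos: [567.1, -215.4, 98.6]
clock: 10.97
tool_pos: [569.5, -216.0, 50.1]
orientation: [0.002, -0.001, 1.0, 0.0]
wrist_force: [-0.3, -0.8, 0.1]
grip_width: -0.5
gripper_force: 0.0
t 10.97 shift [18.   5.7  2. ] rot [0.    0.004 0.003] world [-18.    5.6  -2.1] F [-0.3 -0.8  0.1]
t 10.97 shift [35.3  9.3  1.9] rot [0.    0.004 0.003] world [-35.4   9.2  -2.1] F [-0.3 -0.8  0.1]
```

Converted, 35.3 mm is 0.0353, 25.6 mm is 0.0256.

```bash
echo '[[[0.011, 0.001, 0.001], [0, 0, 0]], [[0.018, 0.0057, 0.002], [0, 0, 0]], [[0.0256, 0.009, 0.002], [0, 0, 0]], [[0.0353, 0.0093, 0.002], [0, 0, 0]], [[0.0353, 0.0093, 0.002], [0, 0, 0]]]' | python3 drive.py | sed -n '2p;4p'; echo '[[[0.0105, -0.0038, 0], [0, 0, 0]], [[0.0195, -0.012, 0], [0, 0, 0]], [[0.0254, -0.0206, 0], [0, 0, 0]], [[0.0293, -0.0291, 0], [0, 0, 0]], [[0.0293, -0.0291, 0], [0, 0, 0]]]' | python3 drive.py | sed -n '2p;4p'; python3 -c "
from h import *
for d in(2.9,2.7,2.5,2.3,2.2): to(fing(d,-1),RD)"
```

```text
tool_pos: [532.6, -206.1, 47.3]
wrist_force: [0.7, 1.1, 1.3]
tool_pos: [503.6, -237.7, 46.6]
wrist_force: [-0.8, 0.9, 0.1]
t 11.80 shift [-0.6 -1.5 -1.4] rot [0.    0.002 0.001] world [ 0.6 -1.5  1.4] F [-0.8  0.9  0.1]
t 11.80 shift [-0.7 -8.8 -1.4] rot [0.    0.002 0.001] world [ 0.7 -8.8  1.4] F [-0.8  0.9  0.1]
t 11.80 shift [ -2.8 -16.4  -1.4] rot [0.    0.002 0.001] world [  2.8 -16.4   1.4] F [-0.8  0.9  0.1]
t 11.80 shift [ -7.  -23.5  -1.4] rot [0.    0.002 0.001] world [  7.  -23.5   1.4] F [-0.8  0.9  0.1]
t 11.80 shift [-10.  -26.7  -1.4] rot [0.    0.002 0.001] world [ 10.  -26.7   1.4] F [-0.8  0.9  0.1]
```

```bash
echo '[[[-0.0007, -0.007, 0], [0, 0, 0]], [[-0.0025, -0.013, 0], [0, 0, 0]], [[-0.0045, -0.018, 0], [0, 0, 0]], [[-0.006, -0.021, 0], [0, 0, 0]], [[-0.007, -0.023, 0], [0, 0, 0]]]' | python3 drive.py | sed -n '2p;4p'; echo '[[[0, 0, 0], [0, 0, 0]], [[0, 0, 0], [0, 0, 0]], [[0, 0, 0], [0, 0, 0]]]' | python3 drive.py| sed -n '2p;4p'; python3 -c "
from h import *
for d in(2.3,2.2,2.1,2.05,2,1.96): to(fing(d,-1),RD)"
```

```text
tool_pos: [512.0, -259.0, 46.4]
wrist_force: [-1.0, 3.4, 0.2]
tool_pos: [512.0, -258.6, 46.6]
wrist_force: [-0.5, 0.5, -0.2]
t 12.47 shift [ 1.4 -2.6 -1.4] rot [0.    0.003 0.003] world [-1.4 -2.6  1.4] F [-0.5  0.5 -0.2]
t 12.47 shift [-1.5 -5.8 -1.4] rot [0.    0.003 0.003] world [ 1.5 -5.8  1.4] F [-0.5  0.5 -0.2]
t 12.47 shift [-4.9 -8.7 -1.4] rot [0.    0.003 0.003] world [ 4.9 -8.6  1.4] F [-0.5  0.5 -0.2]
t 12.47 shift [-6.8 -9.9 -1.4] rot [0.    0.003 0.003] world [ 6.8 -9.9  1.4] F [-0.5  0.5 -0.2]
t 12.47 shift [ -8.7 -11.   -1.4] rot [0.    0.003 0.003] world [  8.7 -11.    1.4] F [-0.5  0.5 -0.2]
t 12.47 shift [-10.3 -11.9  -1.4] rot [0.    0.003 0.003] world [ 10.4 -11.8   1.4] F [-0.5  0.5 -0.2]
```

Converted, -5 mm is -0.005, -10 mm is -0.01.

```bash
echo '[[[-0.001, -0.003, 0], [0, 0, 0]], [[-0.003, -0.006, 0], [0, 0, 0]], [[-0.005, -0.0085, 0], [0, 0, 0]], [[-0.0068, -0.01, 0], [0, 0, 0]], [[-0.0068, -0.01, 0], [0, 0, 0]]]' | python3 drive.py | sed -n '2p;4p'; echo '[[[0, 0, 0], [0, 0, 0]], [[0, 0, 0], [0, 0, 0]], [[0, 0, 0], [0, 0, 0]]]' | python3 drive.py| sed -n '2p;4p'; echo '[[[0.004, 0.006, 0], [0, 0, 0]], [[0.005, 0.008, -0.03], [0, 0, 0]], [[0.005, 0.008, -0.07], [0, 0, 0]], [[0.005, 0.008, -0.115], [0, 0, 0]], [[0.005, 0.008, -0.115], [0, 0, 0]]]' | python3 drive.py | sed -n '2p;4p'
cat > meas.py <<'E'
from h import *
def prof(K0,Pw,img,fish):
    A=np.arange(0,2*np.pi,np.radians(3));g=cv2.cvtColor(img,cv2.COLOR_RGB2GRAY).astype(np.float32);out=[]
    for d in A:
        v=[]
        for r in(24,30,36,41):
            a=YT-d;q=Pw[:3,:3].T@(np.array([C[0]+r*np.cos(a),C[1]+r*np.sin(a),63.])-Pw[:3,3])
            x,y=q[0]/-q[2],-q[1]/-q[2]
            if fish: t=np.hypot(x,y);s=np.arctan(t)/t;x*=s;y*=s
            u,w=x*K0[0,0]+K0[0,2],y*K0[0,0]+K0[1,2];v.append(float(cv2.getRectSubPix(g,(1,1),(float(u),float(w)))[0,0]))
        out.append(v)
    return A,np.array(out)
E
python3 - <<'E'
from meas import *
w=np.load('w.npz');A,o=prof(w['K'],w['P'],w['img'],1)
i=np.where((A>4.4)&(A<5.7))[0];print("old ~5.03");print(np.c_[A[i],o[i]].round(2).tolist())
for n in('wrist','top','scene'):
    c=arm.read_camera(n);A,o=prof(c['K'],np.array(c['pose']),c['img'],n=='wrist');i=np.where((A>1.5)&(A<2.6))[0];print(n);print(np.c_[A[i],o[i]].round(2).tolist())
    if n=='wrist':np.savez('w2.npz',K=c['K'],P=c['pose'],img=c['img'])
E
```

```text
tool_pos: [519.0, -269.0, 46.5]
wrist_force: [-0.1, 1.2, -1.0]
tool_pos: [518.9, -268.6, 46.7]
wrist_force: [-0.2, 0.7, -0.3]
tool_pos: [515.4, -261.6, 168.1]
wrist_force: [0.5, -0.6, 1.4]
old ~5.03
[[4.45, 185.65, 198.0, 198.0, 198.0], [4.5, 171.67, 197.81, 198.0, 198.0], [4.56, 167.98, 198.0, 198.16, 198.0], [4.61, 67.5, 198.0, 198.0, 198.0], [4.66, 69.52, 182.22, 198.0, 198.0], [4.71, 69.25, 68.68, 194.05, 198.0], [4.76, 67.15, 71.0, 70.03, 162.46], [4.82, 68.83, 68.81, 71.51, 70.0], [4.87, 72.55, 68.94, 70.65, 71.96], [4.92, 119.96, 88.82, 72.59, 69.06], [4.97, 162.38, 154.63, 146.31, 133.26], [5.03, 167.46, 166.8, 166.41, 165.82], [5.08, 168.0, 167.42, 167.0, 167.1], [5.13, 168.0, 167.36, 167.47, 160.33], [5.18, 167.72, 172.04, 195.47, 136.49], [5.24, 175.12, 198.0, 198.05, 140.51], [5.29, 198.0, 198.0, 198.0, 165.67], [5.34, 198.0, 198.0, 198.0, 164.92], [5.39, 198.0, 198.0, 198.0, 168.02], [5.45, 198.0, 198.0, 198.0, 168.25], [5.5, 198.0, 198.0, 198.0, 164.6], [5.55, 198.0, 197.97, 196.95, 165.51], [5.6, 198.0, 198.0, 191.29, 131.33], [5.65, 198.0, 198.51, 185.96, 72.96]]
wris
[... 1779 characters left out ...]
 224.08, 199.47, 189.39], [1.73, 222.08, 223.92, 196.21, 187.92], [1.78, 216.11, 222.18, 190.15, 184.07], [1.83, 208.7, 214.76, 178.64, 174.67], [1.88, 197.92, 203.74, 163.66, 158.65], [1.94, 189.57, 188.82, 158.82, 149.14], [1.99, 184.44, 184.09, 168.16, 163.41], [2.04, 179.6, 183.28, 182.43, 178.21], [2.09, 175.04, 184.11, 185.25, 182.91], [2.15, 172.22, 185.13, 180.77, 182.67], [2.2, 170.21, 189.85, 178.16, 181.69], [2.25, 183.31, 199.22, 179.63, 182.65], [2.3, 196.22, 212.3, 180.64, 179.13], [2.36, 209.93, 220.13, 174.82, 168.15], [2.41, 219.63, 223.18, 167.62, 164.49], [2.46, 222.99, 222.73, 175.26, 172.77], [2.51, 224.64, 222.98, 185.62, 183.69], [2.57, 224.15, 223.19, 191.54, 189.14]]
```

Fin top measured at 1.97–2.19, so the dial is ≈ 2.08; needs 0.115 rad more.

Converted, 120 mm is 0.12, 110 mm is 0.11.

```bash
echo '[[[0, 0, 0.04], [0, 0, 0]], [[0, 0, 0.08], [0, 0, 0]], [[0, 0, 0.11], [0, 0, 0]], [[0, 0, 0.12], [0, 0, 0]], [[0, 0, 0.12], [0, 0, 0]]]' | python3 drive.py | sed -n '2p;4p';echo '[[[0, 0, 0], [0, 0, 0]], [[0, 0, 0], [0, 0, 0]]]' | python3 drive.py | sed -n '2p;4p'; python3 -c "
from h import *
for d in(2.05,1.99,1.935): to(fing(d,-1),RD)"
```

```text
tool_pos: [513.9, -261.3, 41.3]
wrist_force: [0.4, -0.1, 1.5]
tool_pos: [513.2, -260.3, 41.2]
wrist_force: [-0.5, 0.8, -0.9]
t 14.28 shift [-5.6 -8.2 -6.8] rot [0.001 0.002 0.003] world [ 5.6 -8.2  6.8] F [-0.5  0.8 -0.9]
t 14.28 shift [-7.9 -9.5 -6.8] rot [0.001 0.002 0.003] world [ 8.  -9.5  6.8] F [-0.5  0.8 -0.9]
t 14.28 shift [-10.2 -10.6  -6.8] rot [0.001 0.002 0.003] world [ 10.2 -10.6   6.8] F [-0.5  0.8 -0.9]
```

```bash
echo '[[[0, 0, -0.007], [0, 0, 0]], [[-0.003, -0.005, -0.007], [0, 0, 0]], [[-0.0056, -0.008, -0.007], [0, 0, 0]], [[-0.007, -0.009, -0.007], [0, 0, 0]], [[-0.008, -0.0095, -0.007], [0, 0, 0]]]' | python3 drive.py | sed -n '2p;4p'; echo '[[[-0.001, -0.0005, 0], [0, 0, 0]], [[-0.0023, -0.0011, 0], [0, 0, 0]], [[-0.0023, -0.0011, 0], [0, 0, 0]], [[-0.0023, -0.0011, 0], [0, 0, 0]]]' | python3 drive.py| sed -n '2p;4p'; echo '[[[0.004, 0.006, 0], [0, 0, 0]], [[0.005, 0.008, -0.03], [0, 0, 0]], [[0.005, 0.008, -0.07], [0, 0, 0]], [[0.005, 0.008, -0.115], [0, 0, 0]], [[0.005, 0.008, -0.115], [0, 0, 0]]]' | python3 drive.py | sed -n '2p;4p'
python3 - <<'E'
from meas import *
c=arm.read_camera('wrist');A,o=prof(c['K'],np.array(c['pose']),c['img'],1);i=np.where((A>1.7)&(A<2.3))[0];print(np.c_[A[i],o[i]].round(2).tolist())
E
```

```text
tool_pos: [521.6, -270.4, 48.5]
wrist_force: [-2.4, -0.4, 2.3]
tool_pos: [524.0, -271.0, 48.4]
wrist_force: [-1.7, -0.0, 0.5]
tool_pos: [520.9, -264.2, 170.1]
wrist_force: [1.2, 0.3, 0.6]
[[1.73, 193.84, 200.0, 200.0, 146.02], [1.78, 157.78, 193.71, 200.0, 89.61], [1.83, 167.61, 167.16, 169.69, 147.97], [1.88, 169.14, 168.27, 168.0, 164.79], [1.94, 170.34, 169.3, 168.66, 168.95], [1.99, 170.03, 168.64, 169.77, 167.47], [2.04, 154.82, 137.08, 111.46, 86.58], [2.09, 94.53, 73.42, 69.26, 69.8], [2.15, 71.73, 69.92, 67.53, 67.0], [2.2, 70.71, 66.85, 67.6, 82.79], [2.25, 68.98, 68.43, 122.24, 200.0]]
```

```bash
echo '[[[0, 0, 0], [0, 0, 0]], [[0, 0, 0], [0, 0, 0]], [[0, 0, 0], [0, 0, 0]]]' | python3 drive.py | sed -n '2p;4p'; python3 -c "
from station import arm
print(arm.job_done())"
```

```text
tool_pos: [518.1, -262.8, 162.5]
wrist_force: [0.5, 0.4, 0.4]
the job is handed in; nothing more can be done
None
```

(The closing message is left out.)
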